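# Clear the stop jig and lock its sliding leg at the length mark

### The job

With the orange scraper block, scrape the four loose brass chips off the bed of the length-stop jig into the blue chip tray along its front edge (not with the fingers), then stand the scraper back upright on the open bench and let go of it. Then take hold of the upright cam lever with the red ball knob of the spring-loaded sliding leg, draw the leg along its beam until its pointer stands at the yellow length mark, and keep the leg at the mark while you fold the lever down until it is fully closed. Finish still gripping the knob of the closed lever with the leg at the mark, do not let go, and leave the other things on the bench where they are.

Things in the scene. Friction and masses are not known exactly. Their poses are not given: they have to be found in the camera images.
- bed_center (a point): point on the top face of the jig's flat aluminium bed, 16 mm above the bench; axes = the jig's axes, z up. The jig is screwed down. Bed: x from -65 (front edge) to +90, y from -160 to +160. Behind it (x 90 to 130) the beam runs along y, its top 20 mm above the bed face. A fixed steel leg crosses the bed at y 136 to 156, 30 mm high, with a block on the beam, 50 mm above the bed face
- tray_center (a point): centre of the floor of the open blue chip tray that runs along the bed's front edge (jig axes): at x = -97 of bed_center, 12 mm below the bed face. The tray is 63 mm wide inside (x -65 to -128 of bed_center), 317 mm long; its front wall is 3 mm thick and rises 6 mm above the bed face
- chip0: loose brass chip lying flat on the bed, 22 x 12 x 5 mm, 11 g; origin at the centre of its underside. The chips start between x = -35 and +38, y = -42 and +42 mm of bed_center (their centres)
- chip1: loose brass chip lying flat on the bed, a disc 19 dia x 4.5 mm, 11 g; origin at the centre of its underside. The chips start between x = -35 and +38, y = -42 and +42 mm of bed_center (their centres)
- chip2: loose brass chip lying flat on the bed, 22 x 12 x 5 mm, 11 g; origin at the centre of its underside. The chips start between x = -35 and +38, y = -42 and +42 mm of bed_center (their centres)
- chip3: loose brass chip lying flat on the bed, a disc 19 dia x 4.5 mm, 11 g; origin at the centre of its underside. The chips start between x = -35 and +38, y = -42 and +42 mm of bed_center (their centres)
- scraper_center (a point): centre, half-way up (35 mm above its underside), of the loose orange scraper block standing on the bench, 180 g, z up. Blade 125 mm along its y, 24 mm along its x (black rubber lip 20 mm), 22 mm high; on it an upright grip 24 mm along x, 64 mm along y, 22 to 70 mm above the underside: take it across the 24 mm
- scraper: the same scraper block; origin at the centre of its underside, same axes
- leg (a joint): travel of the sliding leg along the jig's +y, m: 0 = home (y = -125 of bed_center), up to 0.18. A return spring pulls it home with 4 to 5 N, until the closed cam grips the beam. Its steel arm crosses the bed, 16 mm wide, 3 to 27 mm above the bed face, x -51 to +90; its dark saddle with two lugs, 46 mm wide, top 56 mm above the bed face, sits on the beam
- lever (a joint): angle of the cam lever, rad: 0 = upright (open), 1.5 = fully folded down (closed), lying level towards the jig's -x just above the leg's arm. It starts between 0 and 0.25, turns stiffly (about 1 N at the knob, about 2 N from 0.9 rad on as the cam bites) and stays where it is left
- red_knob: the red plastic ball knob on the end of the cam lever, fixed to the lever; origin at lever_hinge, its z axis points from the hinge along the lever, its y along the hinge
- knob_center (a point): centre of the red ball knob (25 mm dia) on the end of the cam lever, 64 mm from the hinge; below the knob the lever is a thin steel rod, 9 to 14 mm thick. Pinched along the jig's y, the ball can turn between the fingers, so the same grasp draws the leg and folds the lever; it may slip a few mm between them, so press the lever home at the end
- lever_hinge (a point): hinge of the lever on the leg, 40 mm above the bed's face; its axis is the jig's y; it moves with the leg. Its axes are those of the jig
- pointer (a point): tip of the black pointer of the sliding leg, just above the scale on the beam (straight behind the hinge, same jig y)
- mark_center (a point): centre of the yellow index clip on the far edge of the beam, 10 mm wide along y: the length mark. Its axes are those of the jig; at the mark, the pointer has the same jig y as this point. It stands 60 to 145 mm from the pointer's home place, towards the jig's +y, and does not move
- silencer: bystander: aluminium air silencer with white slots, standing upright, 40 dia x 104 high; origin at the centre of its foot
- valve: bystander: grey solenoid valve block with a black coil, lying, 30 x 142 x 32; origin under it
- nipple: bystander: brass threaded nipple standing, 25 dia x 42 high; origin at its foot
- screwdriver: bystander: screwdriver with red handle, lying, about 200 long; origin under its middle
- sensor: bystander: black pressure sensor, 32 x 76 x 35; origin under it
- workpiece: bystander: drilled flat aluminium bar, 30 x 120 x 12, lying; origin under it

How it is judged:
By the outcome, as a careful person would: the job done as asked, in the order asked, and still so for the second after the job is handed in, while the arm keeps its last pose, push and grip.
It also fails if it takes over 67 s, if anything falls off the work surface, if the arm or the gripper's body presses on something with over 40 N, if the wrist force passes 120 N, or if a joint passes its speed limit or range.

### The arm

A 6-joint arm with a two-finger parallel gripper is mounted at the origin on the work surface. World frame = base frame: x ahead of the robot, y to its left, z up, the work surface at z = 0. Lengths are in m, angles in rad, forces in N, time in s.
With the tool pointing down it reaches from about 0.275 to 0.825 m from the base axis. Payload 5.2 kg.
Tool frame: the origin (TCP) lies on the centre line of the jaws, within the pads' length; the fingertips stand 11 mm ahead of it and the grasp point (between the pads) lies 8 mm behind it; y points along the fingers, x is the direction in which the jaws open and shut, and the axes are right-handed (so a half turn about y gives the same grasp; the last joint's range is limited). The gripper opens to 93 mm and grips with 3 to 60 N. Pads are 15 mm wide; open, the fingers measure 128 mm over their backs; the gripper's body (75 mm by 188 mm) begins 65 mm behind the grasp point.
Start: joints at [-1.33, 0.259, 1.535, -0, 1.348, -0.203], TCP at [0.236, -0.497, 0.201] pointing down, gripper open.
Joint ranges: [-3.14, 3.14], [-0.91, 2.08], [0.19, 2.58], [-1.22, 4.36], [0.22, 2.71], [-3.12, 3.12]. Speed limits (rad/s): [2.57, 2.57, 3.14, 3.14, 3.14, 3.14].

### API

Orientations are given as a unit quaternion [w, x, y, z].
In Python, from plant import telemetry, optics, order gives the robot as it stands. The module is installed in compiled form; this text tells all that it offers.
- The arm moves only by the shell command python3 -m pendant 'ROWS' [FORCE]. ROWS is text: rows parted by semicolons, each of 7 numbers parted by spaces: the shift along the tool's x, y, z in m, then the turn, a rotation vector about the tool's x, y, z in degrees, then the opening, from -1 (shut) to 1 (fully open). A call has 1 to 8 rows; each row shifts and turns the commanded pose from where the row before left it, along the tool's axes as they then stand; what a row does not reach is not made up. A row lasts 1/10 s, in which the tool goes at most 50 mm and 8.59 degrees, less where a joint would pass 70% of its speed; a pose out of reach is approached as far as the arm can. A call is refused whole if a number of a shift passes 0.05 or a number of a turn 8.59, either way. A call with a gripper value outside its range is refused whole. The fingers move at their own pace and stop on an object; FORCE is the grip in N (left out, the last holds). Time passes only in rows, so rows that do not move let the fingers close. It gives the time, the measured TCP pose, the force and the opening at its end, in the units of the state.
- telemetry.state(): the state, without advancing time (a new reading comes with each control period).
- optics.grab_frame(name): name is "side" or "top" or "wrist"; returns the picture (400x640x3 uint8, red, green, blue); there is no depth.
- optics.camera_params(name): a dict with "camera_matrix" (3x3 intrinsics, pixels), "k1" (the pictures are not rectified: a ray, as slopes to the right and down, at radius r is drawn at 1 + k1 r^2 times it, then the intrinsics apply), "R" (3x3) and "t" (3): a world point X has camera coordinates R X + t; the wrist camera has in their place "hand_eye" (4x4, takes a point from camera to tool coordinates, whose origin is the TCP and whose axes are the tool frame's). Camera axes: x right, y down, z forward; pixel columns grow to the right and rows downward; lengths in m; the calibration is good to about 2 mm. A picture is of the moment at which its call begins: read the wrist's pose just before it. camera_params takes no time and is no camera call.
- order.sign_off(): hands the job in, once; it reports no verdict.
The state is a dict: "time": time; "joints": joint angles; "joint_vel": joint speeds; "joint_efforts": joint torques, N m; "position": TCP position; "ee_rot": TCP orientation; "force": force on the tool from outside, world axes, zero at the start; "moment": the same for the moment, N m; "opening": opening from 0.0 (shut) to 1.0 (fully open).
Only numpy, scipy, OpenCV 4.12 (cv2) and the standard library are available. Lean on these libraries where they do the work, as an engineer would, in place of code of your own. Each camera call takes 0.05 s, during which the arm holds its last target. There are 200 camera calls.

## Working session

There is one attempt and no reset: what is moved stays moved. The work goes in short steps, Python scripts to look and compute and a shell command to move; the robot and the scene stay as the last step left them, time stands still between calls to the robot, and variables do not carry over. Pictures are saved under pics/ and viewed, about 8 in all and at most 12, crops included, and the job is handed in when it is done.

```bash
mkdir -p pics
python3 - <<'E'
from plant import telemetry, optics
import cv2,json
s=telemetry.state(); print(s)
for n in("top","side"):
    cv2.imwrite(f"pics/{n}0.png",optics.grab_frame(n)[:,:,::-1])
for n in("top","side","wrist"): print(n,optics.camera_params(n))
E
```

```text
{'time': 0.0, 'joints': array([-1.32979189e+00,  2.59364805e-01,  1.53607581e+00,  1.95275095e-05,
        1.34799862e+00, -2.02813528e-01]), 'joint_vel': array([-7.86559717e-04,  1.27014567e-03, -2.66305605e-05,  1.27445073e-03,
        1.06610280e-03, -2.34619646e-04]), 'joint_efforts': array([ 6.96181669e-04, -4.37313437e+01, -2.83999676e+01,  7.17674056e-02,
        4.13790985e-02, -1.30244762e-04]), 'position': array([ 0.23604567, -0.49613389,  0.20000893]), 'ee_rot': array([ 0.59824216, -0.59732697,  0.37816028, -0.37722887]), 'force': array([0.04074605, 0.46032111, 0.07360212]), 'moment': array([0.05492671, 0.00178828, 0.0177899 ]), 'opening': 0.9975244995650013}
top {'camera_matrix': array([[492.82337111,   0.        , 325.37308937],
       [  0.        , 492.82337111, 198.91488314],
       [  0.        ,   0.        ,   1.        ]]), 'k1': 0.05290159151846155, 'R': array([[-0.0213139 , -0.99977233,  0.00100521],
       [-0.9887983 ,  0.02093137, -0.14778293],
       [ 0.14772824, -0.00414378, -0.98901931]]), 't': array([-0.00548012,  0.51926901,  1.28534291])}
side {'camera
[... 255 characters left out ...]
-0.32606992,  0.39826233, -0.85735962],
       [ 0.57963276, -0.63221941, -0.51412496]]), 't': array([0.37127206, 0.26629801, 0.83694324])}
wrist {'camera_matrix': array([[339.92846142,   0.        , 317.81860498],
       [  0.        , 339.92846142, 195.33645726],
       [  0.        ,   0.        ,   1.        ]]), 'k1': 0.003537057600928133, 'hand_eye': array([[ 9.99999983e-01, -6.58748144e-05,  1.69831186e-04,
         1.39533296e-03],
       [-1.81321906e-04, -2.70659494e-01,  9.62675130e-01,
        -1.83406022e-01],
       [-1.74496226e-05, -9.62675145e-01, -2.70659501e-01,
         7.57172378e-02],
       [ 0.00000000e+00,  0.00000000e+00,  0.00000000e+00,
         1.00000000e+00]])}
```

View pics/top0.png

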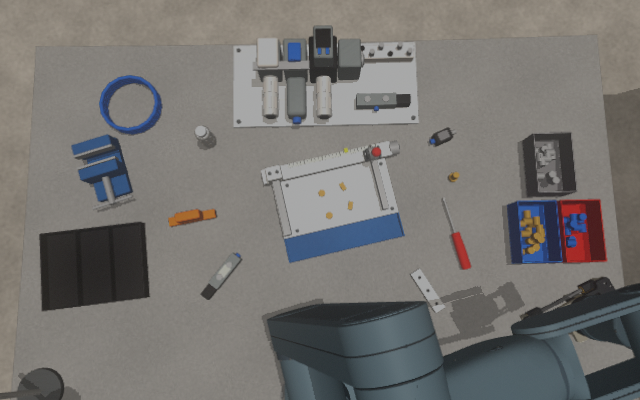

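View pics/side0.png

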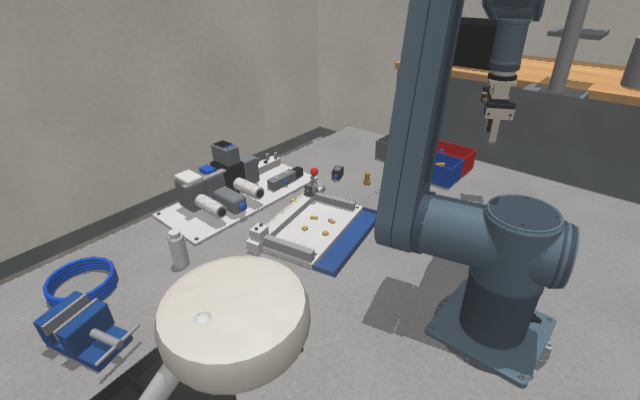

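```bash
cat > h.py <<'E'
import numpy as np,cv2
from plant import telemetry,optics
from scipy.spatial.transform import Rotation as Ro
def cam(n,s=None):
    p=optics.camera_params(n);K=np.array(p["camera_matrix"]);k=p["k1"]
    if n=="wrist":
        s=s or telemetry.state();q=s["ee_rot"];A=Ro.from_quat([q[1],q[2],q[3],q[0]]).as_matrix()
        H=np.array(p["hand_eye"]);Rw=A@H[:3,:3];C=A@H[:3,3]+s["position"]
    else:
        Rw=np.array(p["R"]).T;C=-Rw@np.array(p["t"])
    return K,k,Rw,C
def ray(c,u):
    K,k,Rw,C=c
    d=cv2.undistortPoints(np.array([[u]],float),K,np.array([k,0,0,0.]))[0,0]
    return C,Rw@np.array([d[0],d[1],1])
def onz(c,u,z):
    C,d=ray(c,u);return C+d*(z-C[2])/d[2]
def proj(c,X):
    K,k,Rw,C=c
    return cv2.projectPoints((Rw.T@(np.array(X)-C)).reshape(1,3),np.zeros(3),np.zeros(3),K,np.array([k,0,0,0.]))[0][0,0]
def tri(c1,u1,c2,u2):
    A=[];b=[]
    for c,u in((c1,u1),(c2,u2)):
        C,d=ray(c,u);d/=np.linalg.norm(d);P=np.eye(3)-np.outer(d,d);A.append(P);b.append(P@C)
    return np.linalg.lstsq(np.vstack(A),np.hstack(b),rcond=None)[0]
def blobs(im,lo,hi,box=None,amin=8):
    m=cv2.inRange(cv2.cvtColor(im,cv2.COLOR_RGB2HSV),np.array(lo),np.array(hi))
    if box:
        z=np.zeros_like(m);x0,y0,x1,y1=box;z[y0:y1,x0:x1]=m[y0:y1,x0:x1];m=z
    cs=cv2.findContours(m,cv2.RETR_EXTERNAL,cv2.CHAIN_APPROX_NONE)[0]
    return m,sorted([c for c in cs if cv2.contourArea(c)>=amin],key=cv2.contourArea,reverse=True)
def cen(c):
    M=cv2.moments(c);return M["m10"]/M["m00"],M["m01"]/M["m00"]
def loadpic(f): return cv2.imread(f)[:,:,::-1].copy()
E
python3 - <<'E'
from h import *
im=loadpic("pics/top0.png");c=cam("top")
q=telemetry.state()["ee_rot"];print(Ro.from_quat([q[1],q[2],q[3],q[0]]).as_matrix().round(3))
m,b=blobs(im,(5,120,100),(22,255,255),(160,130,480,270))
for k in b:
    u=cen(k);print("orange",np.round(u,1),cv2.contourArea(k),onz(c,u,.02).round(4),[np.round(v,1) for v in cv2.minAreaRect(k)])
m,b=blobs(im,(22,120,120),(35,255,255),(160,130,480,270),3)
for k in b: print("yel",np.round(cen(k),1),cv2.contourArea(k),onz(c,cen(k),.04).round(4))
m,b=blobs(im,(100,120,60),(125,255,255),(270,190,420,270))
for k in b[:2]:
    bx=cv2.boxPoints(cv2.minAreaRect(k));print("blue",bx.round(1).tolist(),[onz(c,u,.016).round(4).tolist() for u in bx])
ims=loadpic("pics/side0.png")
cv2.imwrite("pics/c1.png",np.hstack([cv2.resize(im[130:270,250:420,::-1],None,fx=4.2,fy=4.2,interpolation=2)]))
E
```

```text
[[ 0.429 -0.     0.903]
 [-0.903  0.002  0.429]
 [-0.002 -1.     0.   ]]
orange [183.7 216.8] 258.5 [0.4811 0.3664 0.02  ] [array([183.8, 217.1]), array([11.6, 32.5]), np.float64(76.0)]
orange [208.5 214.1] 94.5 [0.487  0.3002 0.02  ] [array([208.5, 214.1]), array([ 8.6, 12.7]), np.float64(78.7)]
orange [453.6 176.4] 49.5 [ 0.5766 -0.3684  0.02  ] [array([453.8, 176.2]), array([7.1, 9.2]), np.float64(45.0)]
orange [328.6 215.1] 17.0 [ 0.4773 -0.0244  0.02  ] [array([328.5, 215. ]), array([4., 5.]), np.float64(90.0)]
orange [321.1 192.9] 14.5 [ 0.5385 -0.0052  0.02  ] [array([321., 193.]), array([4., 4.]), np.float64(90.0)]
orange [349.8 205.2] 13.5 [ 0.503  -0.0827  0.02  ] [array([349.5, 205. ]), array([6., 3.]), np.float64(90.0)]
orange [342.2 186.2] 13.0 [ 0.556  -0.0635  0.02  ] [array([342.3, 186.3]), array([6.4, 3.1]), np.float64(56.3)]
yel [345.7 149.7] 6.5 [ 0.653  -0.0746  0.04  ]
blue [[283.8999938964844, 239.1999969482422], [398.3999938964844, 212.39999389648438], [403.70001220703125, 235.0], [289.20001220703125, 261.79998779296875]] [[0.4149, 0.0976, 0.016], [0.4812, -0.2143, 0.016], [0.4196, -0.2259, 0.016], [0.3543, 0.0839, 0.016]]
```

View pics/c1.png

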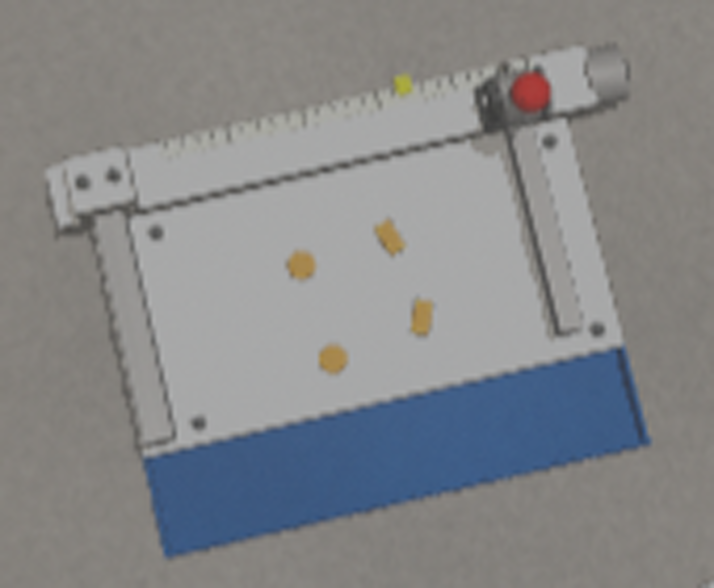

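```bash
cat >> h.py <<'E'
def go(xyz,yaw=None,s=None):
    """print tool-axis turn about y (deg) and the shift after that turn, tool pointing down, tool x at world yaw"""
    s=s or telemetry.state();q=s["ee_rot"];A=Ro.from_quat([q[1],q[2],q[3],q[0]]).as_matrix()
    y0=np.degrees(np.arctan2(A[1,0],A[0,0]))
    if yaw is None: yaw=y0
    t=np.radians(yaw);X=np.array([np.cos(t),np.sin(t),0]);Y=np.array([0,0,-1.]);Z=np.cross(X,Y)
    d=np.array(xyz)-s["position"]
    print("pos",s["position"].round(4),"yaw",y0.round(2),"tooly",A[:,1].round(3),"| turn y",-((yaw-y0+180)%360-180).round(2),"shift",[float((d@a).round(4)) for a in(X,Y,Z)],"F",s["force"].round(1),"op",round(s["opening"],3),"t",s["time"])
E
python3 - <<'E'
from h import *
im=loadpic("pics/top0.png");c=cam("top")
m,b=blobs(im,(5,120,60),(22,255,255),(160,200,225,235))
p=np.vstack(b);r=cv2.minAreaRect(p);bx=cv2.boxPoints(r);w=np.array([onz(c,u,.03) for u in bx])
print(r,w.round(3),w.mean(0))
l=max(((w[i]-w[i-1]) for i in range(4)),key=lambda v:np.linalg.norm(v));print(np.linalg.norm(l),np.degrees(np.arctan2(-l[0],l[1])))
go((w.mean(0)[0],w.mean(0)[1],.2),12)
E
```

```text
((191.38461303710938, 215.92308044433594), (11.7669677734375, 47.460105895996094), 78.69007110595703) [[0.486 0.408 0.03 ]
 [0.509 0.285 0.03 ]
 [0.477 0.278 0.03 ]
 [0.455 0.401 0.03 ]] [0.48191819 0.34308967 0.03      ]
0.12537300463389123 -169.6731021738899
pos [ 0.236  -0.4962  0.2001] yaw -64.57 tooly [-0.     0.002 -1.   ] | turn y -76.57 shift [0.415, 0.0001, 0.7699] F [0.9 0.6 0.5] op 1.0 t 0.1
```

```bash
python3 -m pendant '0 0 0 0 -8.5 0 1; 0 0 0 0 -8.5 0 1; 0 0 0 0 -8.5 0 1; 0 0 0 0 -8.5 0 1; 0 0 0 0 -8.5 0 1; 0 0 0 0 -8.5 0 1; 0 0 0 0 -8.5 0 1; 0 0 0 0 -8.5 0 1' ; python3 -m pendant '0 0 0 0 -7 0 1;0.03 -0.01 0.05 0 0 0 1;0.03 -0.01 0.05 0 0 0 1;0.03 -0.01 0.05 0 0 0 1;0.03 -0.01 0.05 0 0 0 1;0.03 -0.01 0.05 0 0 0 1;0.03 -0.01 0.05 0 0 0 1;0.03 -0.01 0.05 0 0 0 1'; python3 -c "
from h import *
go((.49,-.08,.3),10.3)"
```

```text
time: 0.9
position: [0.2361, -0.4964, 0.2003]
ee_rot: [0.707, -0.706, -0.023, 0.023]
force: [0.9, -0.1, -0.2]
opening: 0.997
time: 1.7
position: [0.3572, -0.1717, 0.2602]
ee_rot: [0.704, -0.704, -0.064, 0.064]
force: [1.2, -0.3, -0.0]
opening: 1.005
pos [ 0.3572 -0.1717  0.2602] yaw 10.39 tooly [ 0.  0. -1.] | turn y 0.09 shift [0.147, -0.0398, 0.0665] F [ 1.2 -0.3 -0. ] op 1.005 t 1.7
```

```bash
python3 -m pendant '0.045 -0.01 0.015 0 0 0 1;0.045 -0.01 0.015 0 0 0 1;0.045 -0.01 0.015 0 0 0 1;0 0 0 0 0 0 1;0 0 0 0 0 0 1'
python3 - <<'E'
from h import *
s=telemetry.state();im=optics.grab_frame("wrist");c=cam("wrist",s)
go((.49,-.08,.3),10.3,s)
cv2.imwrite("pics/w1.png",im[:,:,::-1])
np.save("w1.npy",np.r_[s["position"],s["ee_rot"]])
E
```

```text
time: 2.2
position: [0.4819, -0.1042, 0.2892]
ee_rot: [0.704, -0.704, -0.065, 0.066]
force: [0.4, -0.5, -0.4]
opening: 0.999
pos [ 0.4819 -0.1042  0.2892] yaw 10.58 tooly [-0.002  0.    -1.   ] | turn y 0.28 shift [0.0123, -0.0108, 0.0224] F [ 0.4 -0.5 -0.4] op 0.999 t 2.2
```

View pics/w1.png

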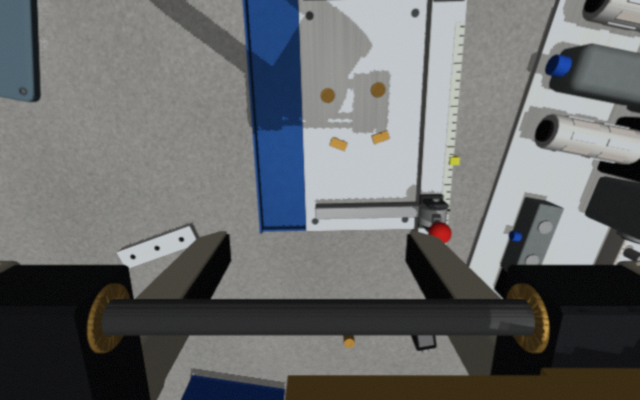

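Run:
```python
from h import *
im=loadpic("pics/w1.png");v=np.load("w1.npy");c=cam("wrist",dict(position=v[:3],ee_rot=v[3:]));ct=cam("top");it=loadpic("pics/top0.png")
m,b=blobs(im,(100,120,40),(125,255,255),(240,0,310,240));k=b[0][:,0]
def line(P):
    vx,vy,x,y=cv2.fitLine(np.float32(P),cv2.DIST_HUBER,0,.01,.01)[:,0];return np.degrees(np.arctan2(-vx,vy))%180,(vx,vy,x,y)
R=[(k[k[:,1]==r,0].max()+.5,r) for r in range(10,222,3)]
W=np.array([onz(c,u,.016)[:2] for u in R]);yaw,(vx,vy,x,y)=line(W);print("yaw",yaw)
yaw=(yaw+90)%180-90
t=np.radians(yaw);X=np.array([np.cos(t),np.sin(t)]);Y=np.array([-X[1],X[0]])
fx=np.median(W@X) # bed front edge
bot=[(col,k[k[:,0]==col,1].max()+.5) for col in range(268,300,4)]
print("tray end rows",bot[:3]);ye=np.median([onz(c,u,.016)[:2]@Y for u in bot])
# bed end: corner (305,231)
g=cv2.cvtColor(im,cv2.COLOR_RGB2HSV)
rows=[]
for col in range(330,400,5):
    col_=(g[205:245,col,1]<12)&(g[205:245,col,2]>140)
    rows.append((col,205+np.where(col_)[0].max()+.5) if col_.any() else None)
print(rows[:4]);yb=np.median([onz(c,u,.016)[:2]@Y for u in rows if u])
BC=X*(fx+.065)+Y*(yb+.16);print("bed end-> bc",BC,"tray end y rel(should -161.5)",(ye-BC@Y))
def rel(p): d=np.array(p[:2])-BC;return np.round([d@X*1e3,d@Y*1e3],1)
for nm,lo,hi,z in(("chip",(8,110,50),(21,255,255),.019),("yel",(24,130,120),(34,255,255),.042)):
    for k in blobs(im,lo,hi,(300,50,470,230),10)[1]:
        p=onz(c,cen(k),z);print(nm,np.round(cen(k),1),cv2.contourArea(k),p.round(4),rel(p))
def red(i,box):
    k=blobs(i,(0,150,80),(6,255,255),box)[1][0];return cv2.minEnclosingCircle(k)[0],cen(k)
a=red(im,(400,200,480,250));d=red(it,(350,130,400,170));p=tri(c,a[1],ct,d[1]);print("knob",a,d,p.round(4),rel(p),ye)
y=[k for k in blobs(it,(22,120,120),(35,255,255),(330,140,360,160),3)[1]]
yw=cen(blobs(im,(24,130,120),(34,255,255),(440,150,470,175),5)[1][0]);p=tri(c,yw,ct,cen(y[0]));print("mark tri",p,rel(p))
```

```text
yaw 11.880142
tray end rows [(268, np.float64(230.5)), (272, np.float64(230.5)), (276, np.float64(230.5))]
[(330, np.float64(230.5)), (335, np.float64(230.5)), (340, np.float64(230.5)), (345, np.float64(230.5))]
bed end-> bc [ 0.51500009 -0.04396948] tray end y rel(should -161.5) -0.15776534380858762
chip [377.8  89.3] 130.5 [ 0.5415 -0.0048  0.019 ] [34.  32.9]
chip [327.3  95. ] 119.0 [ 0.4796 -0.0234  0.019 ] [-30.4  27.4]
chip [380.2 136.7] 106.5 [ 0.5584 -0.0624  0.019 ] [ 38.6 -27. ]
chip [338.1 143.6] 104.5 [ 0.5055 -0.0815  0.019 ] [-17.  -34.8]
yel [454.1 160.5] 53.5 [ 0.6536 -0.0729  0.042 ] [129.7 -56.8]
knob ((439.69049072265625, 233.0), (440.788996763754, 231.78122977346277)) ((376.0806579589844, 151.40322875976562), (376.183574879227, 151.2367149758454)) [ 0.6298 -0.1478  0.115 ] [  91.  -125.3] -0.30681352759291636
mark tri [ 0.6517864  -0.07344111  0.04573414] [127.8 -57. ]
```

```bash
python3 -m pendant '0.009 0.01 0.049 0 0 0 1;0.009 0.01 0.049 0 0 0 1;0.009 0.01 0.049 0 0 0 1;0.009 0.01 0.049 0 0 0 1;0.009 0.01 0.049 0 0 0 1;0.009 0.01 0.049 0 0 0 1;0.009 0.01 0.049 0 0 0 1;0.009 0.01 0.049 0 0 0 1';python3 -m pendant '0.009 0.01 0.04 0 0 0 1;0 0 0 0 0 0 1;0 0 0 0 0 0 1'
python3 - <<'E'
from h import *
s=telemetry.state();im=optics.grab_frame("wrist");c=cam("wrist",s)
cv2.imwrite("pics/w2.png",im[:,:,::-1])
go((.482,.343,.2),10.3,s)
m,b=blobs(im,(5,140,40),(22,255,255),None,200)
for k in b[:4]:
    r=cv2.minAreaRect(k);w=np.array([onz(c,u,.05) for u in cv2.boxPoints(r)]);print(cv2.contourArea(k),r,w.mean(0).round(4))
E
```

```text
time: 3.05
position: [0.4811, 0.2871, 0.2109]
ee_rot: [-0.704, 0.704, 0.063, -0.063]
force: [1.5, 0.4, 0.6]
opening: 1.0
time: 3.35
position: [0.4827, 0.3269, 0.2006]
ee_rot: [-0.704, 0.705, 0.064, -0.065]
force: [1.3, 0.6, -0.0]
opening: 1.001
pos [0.4827 0.3269 0.2006] yaw 10.44 tooly [-0.002 -0.002 -1.   ] | turn y 0.14 shift [0.0022, 0.0006, 0.016] F [ 1.3  0.6 -0. ] op 1.001 t 3.35
8696.0 ((463.0, 383.5), (31.0, 352.0), 90.0) [0.7012 0.1068 0.05  ]
2556.0 ((321.0, 149.5), (115.0, 24.0), 90.0) [0.4821 0.3512 0.05  ]
1293.0 ((529.5181884765625, 317.958251953125), (71.6246566772461, 37.27611541748047), 79.82449340820312) [0.7497 0.2074 0.05  ]
1288.5 ((106.01136016845703, 317.6946105957031), (37.12443161010742, 71.63658142089844), 11.592175483703613) [0.2765 0.1199 0.05  ]
```

View pics/w2.png

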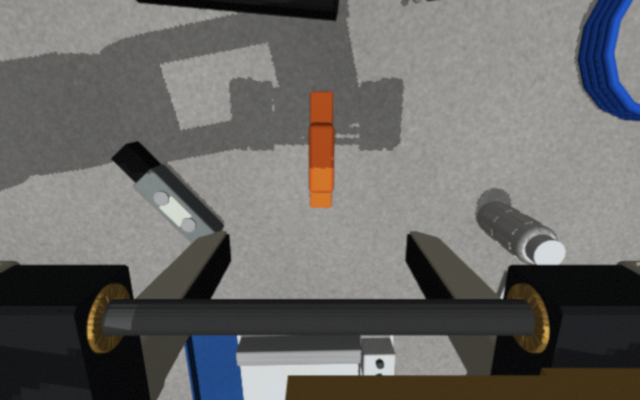

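Run:
```python
from h import *
c=cam("wrist")
for u,z in(((321.5,150),.022),((321.5,92),.022),((321.5,208),.022),((321.5,192),.07),((321.5,126),.07),((310,160),.07),((333,160),.07)): print(u,z,onz(c,u,z).round(4))
go((.482,.343,.058),10.44)
```

```text
(321.5, 150) 0.022 [0.4839 0.3489 0.022 ]
(321.5, 92) 0.022 [0.473  0.4071 0.022 ]
(321.5, 208) 0.022 [0.4957 0.2849 0.022 ]
(321.5, 192) 0.07 [0.4895 0.3159 0.07  ]
(321.5, 126) 0.07 [0.4782 0.377  0.07  ]
(310, 160) 0.07 [0.4733 0.3444 0.07  ]
(333, 160) 0.07 [0.4944 0.3483 0.07  ]
pos [0.4832 0.3263 0.2012] yaw 10.36 tooly [-0.001 -0.001 -1.   ] | turn y -0.08 shift [0.0019, 0.1432, 0.0166] F [0.5 0.4 0.3] op 0.997 t 3.4
```

```bash
python3 -m pendant '0.0045 0.037 0.0195 0 0 0 1;0 0.04 0 0 0 0 1;0 0.04 0 0 0 0 1;0 0.04 0 0 0 0 1;0 0 0 0 0 0 1;0 0 0 0 0 0 -1;0 0 0 0 0 0 -1;0 0 0 0 0 0 -1' 40;python3 -m pendant '0 0 0 0 0 0 -1;0 0 0 0 0 0 -1;0 0 0 0 0 0 -1';python3 -c "
from h import *
go((.484,.3465,.044),10.44)"
```

```text
time: 4.2
position: [0.4862, 0.3485, 0.0472]
ee_rot: [0.705, -0.704, -0.066, 0.062]
force: [0.2, -0.3, -0.4]
opening: 0.789
time: 4.5
position: [0.4844, 0.3484, 0.0448]
ee_rot: [0.704, -0.704, -0.065, 0.064]
force: [-0.4, 0.3, 0.6]
opening: 0.533
pos [0.4844 0.3484 0.0448] yaw 10.44 tooly [ 0.001  0.    -1.   ] | turn y 0.0 shift [-0.0007, 0.0008, -0.0018] F [-0.4  0.3  0.6] op 0.533 t 4.5
```

```bash
python3 -m pendant '0 0 0 0 0 0 -1;0 0 0 0 0 0 -1;0 0 0 0 0 0 -1;0 0 0 0 0 0 -1;0 0 0 0 0 0 -1;0 0 0 0 0 0 -1;0 0 0 0 0 0 -1';python3 -m pendant '0 -0.04 0 0 0 0 -1;0 -0.04 0 0 0 0 -1;0 -0.03 0 0 0 0 -1;0 0 0 0 -1.5 0 -1;0 0 0 0 0 0 -1';python3 -c "
from h import *
t=np.radians(11.9);X=np.array([np.cos(t),np.sin(t)]);Y=np.array([-X[1],X[0]])
p=np.array([.515,-.044])+.074*X;print(p)
go((*p,.15),11.9)"
```

```text
time: 5.2
position: [0.484, 0.3481, 0.0442]
ee_rot: [-0.704, 0.704, 0.064, -0.064]
force: [-1.1, -0.2, 0.7]
opening: 0.253
time: 5.7
position: [0.4841, 0.3481, 0.1541]
ee_rot: [0.703, -0.703, -0.074, 0.074]
force: [-0.8, -0.3, -2.5]
opening: 0.249
[ 0.58740966 -0.02874089]
pos [0.4841 0.3481 0.1541] yaw 11.98 tooly [ 0.  0. -1.] | turn y 0.08 shift [0.0233, 0.0041, -0.39] F [-0.8 -0.3 -2.5] op 0.249 t 5.7
```

```bash
python3 -m pendant '0.003 0 -0.0488 0 0 0 -1;0.003 0 -0.0488 0 0 0 -1;0.003 0 -0.0488 0 0 0 -1;0.003 0 -0.0488 0 0 0 -1;0.003 0 -0.0488 0 0 0 -1;0.003 0 -0.0488 0 0 0 -1;0.003 0 -0.0488 0 0 0 -1;0.002 0 -0.0488 0 0 0 -1';python3 -m pendant '0 0.03 0 0 0 0 -1;0 0.03 0 0 0 0 -1;0 0 0 0 0 0 -1';python3 -c "
from h import *
go((.58741,-.02874,.06),11.9)"
```

```text
time: 6.5
position: [0.5861, -0.0307, 0.1514]
ee_rot: [0.704, -0.703, -0.072, 0.075]
force: [0.7, 0.1, -1.8]
opening: 0.253
time: 6.8
position: [0.5821, -0.0286, 0.0876]
ee_rot: [0.705, -0.702, -0.068, 0.077]
force: [-0.9, 0.4, -3.0]
opening: 0.253
pos [ 0.5821 -0.0286  0.0876] yaw 11.84 tooly [-0.013  0.003 -1.   ] | turn y -0.06 shift [0.0052, 0.0276, -0.0012] F [-0.9  0.4 -3. ] op 0.253 t 6.8
```

```bash
python3 -m pendant '0 0.012 0 0 0 0 -1;0 0.01 0 0 0 0 -1;0 0 0 0 0 0 -1;0 0 0 0 0 0 -1';python3 -c "
from h import *
go((.58741,-.02874,.06),11.9)"
```

```text
time: 7.2
position: [0.5877, -0.0287, 0.0727]
ee_rot: [-0.703, 0.703, 0.074, -0.074]
force: [0.8, 0.1, -2.7]
opening: 0.249
pos [ 0.5877 -0.0287  0.0727] yaw 11.97 tooly [ 0.001 -0.    -1.   ] | turn y 0.07 shift [-0.0003, 0.0127, 0.0] F [ 0.8  0.1 -2.7] op 0.249 t 7.2
```

```bash
python3 -m pendant '0 0.007 0 0 0 0 -1;0 0.003 0 0 0 0 -1;0 0.002 0 0 0 0 -1;0 0 0 0 0 0 -1';python3 -c "
from h import *
go((.58741,-.02874,.06),11.9)"
```

```text
time: 7.6
position: [0.5874, -0.029, 0.0603]
ee_rot: [0.703, -0.703, -0.073, 0.073]
force: [0.6, 0.1, -2.9]
opening: 0.257
pos [ 0.5874 -0.029   0.0603] yaw 11.92 tooly [ 0.  0. -1.] | turn y 0.02 shift [0.0001, 0.0003, 0.0003] F [ 0.6  0.1 -2.9] op 0.257 t 7.6
```

```bash
python3 -m pendant '0 0.0010 0 0 0 0 -1;0 0 0 0 0 0 -1'; python3 -m pendant '0 0.001 0 0 0 0 -1;0 0 0 0 0 0 -1'
```

```text
time: 7.8
position: [0.5875, -0.029, 0.0601]
ee_rot: [-0.703, 0.703, 0.074, -0.073]
force: [-1.1, 1.1, 5.0]
opening: 0.25
time: 8.0
position: [0.5877, -0.0291, 0.0601]
ee_rot: [-0.703, 0.703, 0.074, -0.073]
force: [-3.6, 1.8, 11.0]
opening: 0.251
```

```bash
python3 -m pendant '-0.005 -0.0007 0 0 0 0 -1;-0.011 0 0 0 0 0 -1;-0.012 0 0 0 0 0 -1;-0.012 0 0 0 0 0 -1;-0.012 0 0 0 0 0 -1;-0.012 0 0 0 0 0 -1;-0.012 0 0 0 0 0 -1;-0.012 0 0 0 0 0 -1'; python3 -m pendant '-0.012 0 0 0 0 0 -1;-0.012 0 0 0 0 0 -1;-0.012 0 0 0 0 0 -1;-0.010 0 0 0 0 0 -1;0 0 0 0 0 0 -1'; python3 -c "
from h import *
t=np.radians(11.9);X=np.array([np.cos(t),np.sin(t)])
p=np.array([.515,-.044])-.076*X
go((*p,.06),11.9)"
```

```text
time: 8.8
position: [0.5019, -0.0478, 0.06]
ee_rot: [-0.703, 0.704, 0.075, -0.072]
force: [4.4, 0.4, 5.1]
opening: 0.252
time: 9.3
position: [0.4559, -0.0574, 0.06]
ee_rot: [-0.703, 0.704, 0.074, -0.072]
force: [2.5, 0.7, 8.2]
opening: 0.25
pos [ 0.4559 -0.0574  0.06  ] yaw 11.88 tooly [ 0.003 -0.001 -1.   ] | turn y -0.02 shift [-0.0154, 0.0, 0.001] F [2.5 0.7 8.2] op 0.25 t 9.3
```

```bash
python3 -m pendant '-0.004 -0.0004 0 0 0 0 -1;-0.006 0 0 0 0 0 -1;-0.006 0 0 0 0 0 -1;-0.002 0 0 0 0 0 -1;0 0 0 0 0 0 -1;0 -0.015 0 0 0 0 -1;0 -0.04 0 0 0 0 -1;0 -0.045 0 0 0 0 -1'; python3 -m pendant '0 -0.03 0.03 0 0 0 -1;0 0 0.05 0 0 0 -1;0 0 0.05 0 0 0 -1;0 0 0.05 0 0 0 -1;0 0 0 0 0 0 -1;0 0 0 0 0 0 -1'
python3 - <<'E'
from h import *
s=telemetry.state()
go((.484,.348,.17),10.44,s)
im=optics.grab_frame("top");cv2.imwrite("pics/t3.png",im[:,:,::-1]);w=optics.grab_frame("wrist")
cv2.imwrite("pics/t3b.png",cv2.resize(im[130:270,240:420,::-1],None,fx=3.3,fy=3.3,interpolation=2))
cv2.imwrite("pics/w3.png",w[:,:,::-1])
c=cam("top");t=np.radians(11.9);X=np.array([np.cos(t),np.sin(t)]);Y=np.array([-X[1],X[0]])
for k in blobs(im,(8,110,60),(22,255,255),(260,140,410,270),4)[1]:
    p=onz(c,cen(k),.007)[:2]-[.515,-.044];print(np.round(cen(k),1),cv2.contourArea(k),(p@X).round(4),(p@Y).round(4))
E
```

```text
time: 10.1
position: [0.436, -0.0596, 0.1583]
ee_rot: [0.704, -0.702, -0.071, 0.076]
force: [1.1, -0.1, -1.8]
opening: 0.249
time: 10.7
position: [0.4, 0.1167, 0.1886]
ee_rot: [-0.703, 0.703, 0.074, -0.076]
force: [-0.7, -0.7, -2.4]
opening: 0.252
pos [0.4    0.1167 0.1886] yaw 12.18 tooly [-0.002 -0.001 -1.   ] | turn y 1.74 shift [0.1245, 0.0186, 0.2123] F [-0.7 -0.7 -2.4] op 0.252 t 10.7
[290.8 238.5] 106.0 -0.0703 0.141
[330.2 231.5] 20.0 -0.0762 0.0324
[338.  234.2] 18.5 -0.088 0.0136
[355.7 225.9] 16.0 -0.0772 -0.0388
[350.6 227.1] 15.5 -0.077 -0.0243
```

View pics/t3b.png

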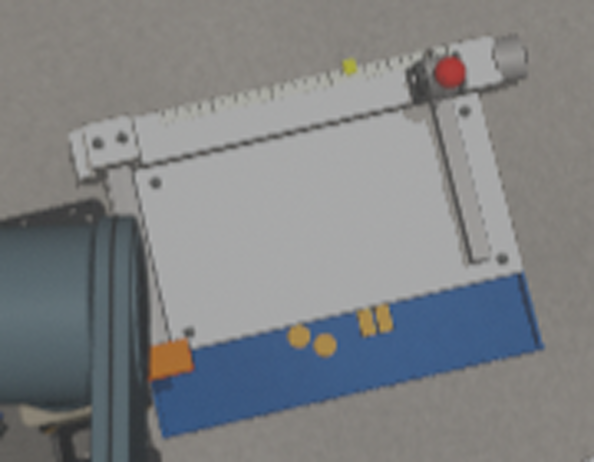

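```bash
python3 -m pendant '0.02 0 0.043 0 0 0 -1;0.025 0 0.043 0 0 0 -1;0.025 0 0.043 0 0 0 -1;0.025 0 0.043 0 0 0 -1;0.022 0.02 0.038 0 0 0 -1;0 0.045 0 0 0 0 -1;0 0.045 0 0 0 0 -1;0 0.02 0 0 0 0 -1';python3 -m pendant '0 0 0 0 0 0 -1;0 0 0 0 0 0 -1';python3 -c "
from h import *
go((.484,.348,.0445),12)"
```

```text
time: 11.6
position: [0.4709, 0.342, 0.0541]
ee_rot: [-0.702, 0.705, 0.07, -0.075]
force: [-0.8, 0.2, -2.8]
opening: 0.256
time: 11.8
position: [0.4739, 0.3439, 0.0594]
ee_rot: [-0.703, 0.704, 0.072, -0.073]
force: [0.3, -0.3, -1.9]
opening: 0.251
pos [0.4739 0.3439 0.0594] yaw 11.78 tooly [-0. -0. -1.] | turn y -0.22 shift [0.0108, 0.0149, 0.0019] F [ 0.3 -0.3 -1.9] op 0.251 t 11.8
```

```bash
python3 -m pendant '0 0.007 0 0 0 0 -1;0 0.005 0 0 0 0 -1;0 0.0025 0 0 0 0 -1;0 0 0 0 0 0 -1;0 0.001 0 0 0 0 -1;0 0 0 0 0 0 -1'
```

```text
time: 12.4
position: [0.4727, 0.3456, 0.0442]
ee_rot: [0.703, -0.703, -0.074, 0.073]
force: [0.1, 0.4, -0.8]
opening: 0.255
```

```bash
python3 -m pendant '0 0.0005 0 0 0 0 -1;0 0 0 0 0 0 -1';python3 -m pendant '0 0 0 0 0 0 0.2;0 0 0 0 0 0 0.2;0 0 0 0 0 0 0.2;0 0 0 0 0 0 0.2;0 0 0 0 0 0 0.2;0 0 0 0 0 0 0.2;0 0 0 0 0 0 0.2'
```

```text
time: 12.6
position: [0.4727, 0.3456, 0.0441]
ee_rot: [0.703, -0.703, -0.074, 0.073]
force: [-1.8, 0.3, 4.0]
opening: 0.254
time: 13.3
position: [0.4726, 0.3453, 0.0434]
ee_rot: [-0.703, 0.703, 0.073, -0.073]
force: [0.9, 0.0, 0.9]
opening: 0.599
```

```bash
python3 -m pendant '0 -0.02 0 0 0 0 0.2;0 -0.045 0 0 0 0 1;0 -0.045 0 0 0 0 1;0 -0.045 0 0 0 0 1;0 -0.045 0 0 0 0 1;0.004 0 -0.047 0 0 0 1;0.004 0 -0.047 0 0 0 1;0.004 0 -0.047 0 0 0 1'; python3 -m pendant '0.004 0 -0.047 0 0 0 1;0.004 0 -0.047 0 0 0 1;0.004 0 -0.047 0 0 0 1;0.004 0 -0.047 0 0 0 1;0.004 0 -0.047 0 0 0 1;0.004 0 -0.047 0 0 0 1;0.004 0 -0.047 0 0 0 1;0 0 0 0 8.5 0 1'; python3 -m pendant '0 0 0 0 8.5 0 1;0 0 0 0 8.5 0 1;0 0 0 0 8.5 0 1;0 0 0 0 8.5 0 1;0 0 0 0 8.5 0 1;0 0 0 0 8.5 0 1;0 0 0 0 8.5 0 1;0 0 0 0 8.5 0 1'; python3 -m pendant '0 0 0 0 8.5 0 1;0 0 0 0 4.5 0 1;0 0 0 0 0 0 1;0 0 0 0 0 0 1';python3 - <<'E'
from h import *
s=telemetry.state();go((.630,-.148,.24),-78.1,s)
im=optics.grab_frame("wrist");c=cam("wrist",s);cv2.imwrite("pics/w4.png",im[:,:,::-1])
t=np.radians(11.9);X=np.array([np.cos(t),np.sin(t)]);Y=np.array([-X[1],X[0]])
def rel(p): d=p[:2]-[.515,-.044];return (d@X*1e3).round(1),(d@Y*1e3).round(1)
for k in blobs(im,(0,150,60),(6,255,255),None,60)[1][:3]: u=cen(k);p=onz(c,u,.118);print("red",np.round(u),cv2.contourArea(k),p.round(4),rel(p))
for k in blobs(im,(24,130,100),(34,255,255),None,20)[1][:3]: u=cen(k);p=onz(c,u,.042);print("yel",np.round(u),cv2.contourArea(k),p.round(4),rel(p))
it=optics.grab_frame("top");cv2.imwrite("pics/t4.png",it[:,:,::-1])
E
```

```text
time: 14.1
position: [0.5136, 0.2088, 0.244]
ee_rot: [0.703, -0.703, -0.075, 0.074]
force: [0.9, 0.2, -0.4]
opening: 0.996
time: 14.9
position: [0.6097, -0.1126, 0.2424]
ee_rot: [-0.706, 0.708, 0.019, -0.019]
force: [-0.4, 0.9, 0.0]
opening: 1.001
time: 15.7
position: [0.6087, -0.1062, 0.2433]
ee_rot: [-0.597, 0.597, -0.38, 0.379]
force: [-0.4, 1.0, -0.6]
opening: 1.002
time: 16.1
position: [0.6087, -0.1063, 0.2433]
ee_rot: [-0.552, 0.552, -0.442, 0.442]
force: [0.2, -0.4, 0.2]
opening: 1.001
pos [ 0.6087 -0.1063  0.2433] yaw -77.44 tooly [-0.  0. -1.] | turn y 0.66 shift [0.0452, 0.0033, 0.0122] F [ 0.2 -0.4  0.2] op 1.001 t 16.1
red [364. 172.] 462.0 [ 0.6293 -0.1468  0.118 ] (np.float64(90.7), np.float64(-124.1))
red [459. 367.] 206.0 [ 0.4416 -0.3032  0.118 ] (np.float64(-125.3), np.float64(-238.5))
yel [297. 121.] 77.5 [ 0.6563 -0.073   0.042 ] (np.float64(132.3), np.float64(-57.5))
```

View pics/w4.png

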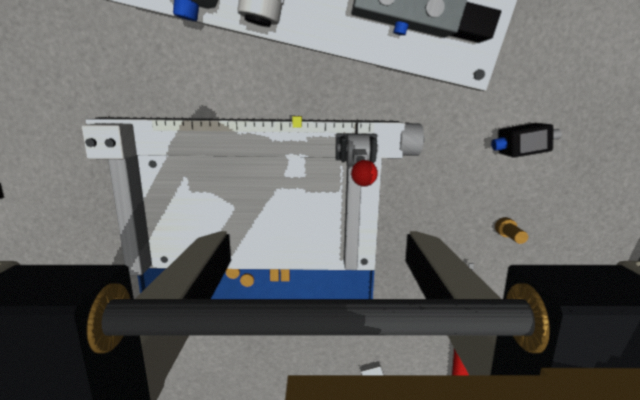

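```bash
python3 -m pendant '0.022 0 0.006 0 0.7 0 1;0.022 0.02 0.006 0 0 0 1;0 0.04 0 0 0 0 1;0 0.04 0 0 0 0 1;0 0.033 0 0 0 0 1;0 0 0 0 0 0 1;0 0 0 0 0 0 1' 30; python3 -c "
from h import *
go((.6293,-.1468,.110),-78.1)"
```

```text
time: 16.9
position: [0.6298, -0.1468, 0.1107]
ee_rot: [-0.549, 0.549, -0.446, 0.446]
force: [1.0, -0.5, 1.0]
opening: 0.997
pos [ 0.6298 -0.1468  0.1107] yaw -78.23 tooly [-0.001  0.    -1.   ] | turn y -0.13 shift [-0.0001, 0.0007, -0.0005] F [ 1.  -0.5  1. ] op 0.997 t 16.9
```

```bash
python3 -m pendant '0 0 0 0 0 0 -1;0 0 0 0 0 0 -1;0 0 0 0 0 0 -1;0 0 0 0 0 0 -1;0 0 0 0 0 0 -1;0 0 0 0 0 0 -1;0 0 0 0 0 0 -1;0 0 0 0 0 0 -1'  30; python3 -m pendant '0 0 0 0 0 0 -1;0 0 0 0 0 0 -1;0 0 0 0 0 0 -1;0 0 0 0 0 0 -1;0 0 0 0 0 0 -1;0 0 0 0 0 0 -1;0 0 0 0 0 0 -1'
```

```text
time: 17.7
position: [0.6297, -0.1468, 0.1103]
ee_rot: [-0.548, 0.548, -0.446, 0.446]
force: [0.2, 0.3, -0.0]
opening: 0.358
time: 18.4
position: [0.6303, -0.1461, 0.1126]
ee_rot: [0.549, -0.548, 0.446, -0.447]
force: [-3.2, 3.7, 10.5]
opening: 0.013
```

Run:
```python
from h import *
s=telemetry.state();im=optics.grab_frame("wrist");c=cam("wrist",s)
side=optics.grab_frame("side");cv2.imwrite("pics/s5f.png",side[:,:,::-1])
a=cv2.resize(im[100:350,220:420,::-1],None,fx=2,fy=2);b=cv2.resize(side[130:230,270:370,::-1],(400,400))
b=cv2.copyMakeBorder(b,0,100,0,0,0)
cv2.imwrite("pics/w5.png",np.hstack([a,b]))
go((.63,-.147,.11),-78.1,s)
```

```text
pos [ 0.6303 -0.1461  0.1126] yaw -78.25 tooly [ 0.002  0.    -1.   ] | turn y -0.15 shift [0.0008, 0.0026, -0.0005] F [-3.2  3.7 10.5] op 0.013 t 18.4
```

View pics/w5.png

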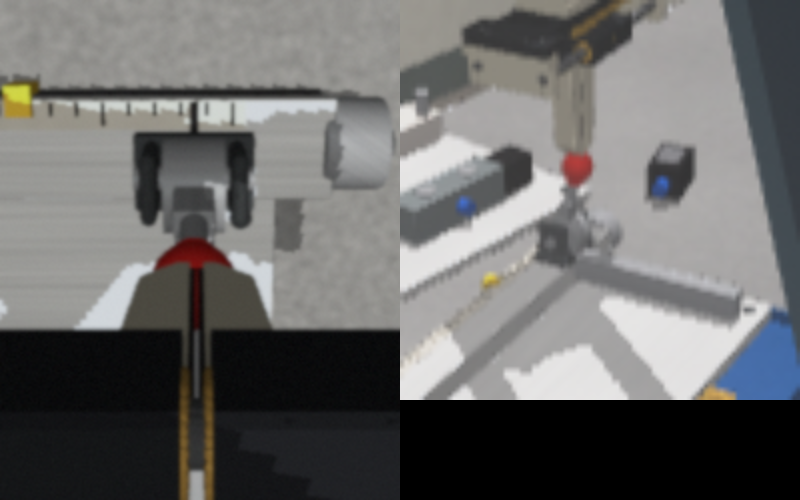

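Run:
```python
from h import *
ct=cam("top");cs=cam("side");cw=cam("wrist")
def red(i,box):
    k=blobs(i,(0,130,60),(6,255,255),box)[1][0];return np.array(cv2.minEnclosingCircle(k)[0]),cen(k),cv2.minEnclosingCircle(k)[1]
t0=red(loadpic("pics/top0.png"),(350,130,400,170));s0=red(loadpic("pics/side0.png"),(300,150,330,190));s5=red(loadpic("pics/s5f.png"),(300,150,330,190))
print(t0,s0,s5)
p=tri(ct,t0[1],cs,s0[0]);print(p, proj(ct,p)-t0[1],proj(cs,p)-s0[0])
v=np.load("w1.npy");c1=cam("wrist",dict(position=v[:3],ee_rot=v[3:]))
u1=(440.2,232.4);print(proj(c1,p),u1)
s=dict(position=np.array([.6087,-.1063,.2433]),ee_rot=np.array([-.552,.552,-.442,.442]));c4=cam("wrist",s)
print("w4",proj(c4,p),"side+w4",tri(c4,(364,172.5),cs,s0[0]),"top+w4",tri(c4,(364,172.5),ct,t0[1]))
print("TCP in side",proj(cs,telemetry.state()["position"]),"tip",proj(cs,telemetry.state()["position"]-[0,0,.011]), "TCP top",proj(ct,telemetry.state()["position"]))
```

```text
(array([375.93478394, 151.19564819]), (375.9479166666667, 151.38888888888889), 4.3288655281066895) (array([313.56060791, 171.34848022]), (313.83854166666663, 171.15104166666666), 3.694395065307617) (array([314.        , 171.69999695]), (313.93333333333334, 171.56363636363636), 3.448286294937134)
[ 0.62861125 -0.14818637  0.11454798] [-0.13514677 -0.16196931] [0.17219201 0.01845347]
[437.5332932  234.32613427] (440.2, 232.4)
w4 [364.76156445 172.72436237] side+w4 [ 0.62868895 -0.14741289  0.11487362] top+w4 [ 0.62846071 -0.14820416  0.11301187]
TCP in side [312.91295661 171.99802097] tip [313.00682426 175.13708039] TCP top [374.91146783 150.79432054]
```

```bash
python3 -m pendant '0 -0.02 0 0 0 0 1;0 0 0 0 0 0 1;0 0 0 0 0 0 1;0 0 0 0 0 0 1;0 0 0 0 0 0 1;0 0 0 0 0 0 1;0 0 0 0 0 0 1;0 0 0 0 0 0 1' 30; python3 -m pendant '0 0 0 0 0 0 1;0 0 0 0 0 0 1;0 0 0 0 0 0 1;0 0 0 0 0 0 1;0.001 0.02 -0.001 0 0 0 1;0 0.013 0 0 0 0 1;0 0.01 0 0 0 0 1;0 0 0 0 0 0 1'; python3 -c "
from h import *
go((.6287,-.1478,.087),-78.1)
it=optics.grab_frame('side');k=blobs(it,(0,130,60),(6,255,255),(290,150,340,190))[1];print([cen(a) for a in k])"
```

```text
time: 19.3
position: [0.6297, -0.1468, 0.1302]
ee_rot: [-0.548, 0.548, -0.446, 0.446]
force: [-0.3, 0.1, 0.0]
opening: 0.641
time: 20.1
position: [0.6277, -0.1475, 0.0853]
ee_rot: [-0.548, 0.549, -0.448, 0.445]
force: [0.3, 0.1, -1.0]
opening: 1.0
pos [ 0.6277 -0.1475  0.0853] yaw -78.28 tooly [-0.003  0.002 -1.   ] | turn y -0.18 shift [0.0005, -0.0017, 0.0009] F [ 0.3  0.1 -1. ] op 1.0 t 20.1
[(313.9398907103825, 171.26775956284152)]
```

```bash
python3 -m pendant '0 0 0 0 0 0 -1;0 0 0 0 0 0 -1;0 0 0 0 0 0 -1;0 0 0 0 0 0 -1;0 0 0 0 0 0 -1;0 0 0 0 0 0 -1;0 0 0 0 0 0 -1;0 0 0 0 0 0 -1'  30; python3 -m pendant '0 0 0 0 0 0 -1;0 0 0 0 0 0 -1;0 0 0 0 0 0 -1;0 0 0 0 0 0 -1'
python3 - <<'E'
from h import *
s=telemetry.state();im=optics.grab_frame("wrist")
side=optics.grab_frame("side")
a=cv2.resize(im[100:350,220:420,::-1],None,fx=2,fy=2);b=cv2.resize(side[130:230,270:370,::-1],(400,400))
b=cv2.copyMakeBorder(b,0,100,0,0,0)
cv2.imwrite("pics/w6.png",np.hstack([a,b]))
go((.6287,-.1478,.087),-78.1,s)
E
```

```text
time: 20.95
position: [0.6289, -0.148, 0.0874]
ee_rot: [-0.548, 0.548, -0.446, 0.446]
force: [0.5, -0.4, -0.2]
opening: 0.362
time: 21.35
position: [0.6283, -0.1458, 0.0873]
ee_rot: [0.549, -0.548, 0.447, -0.445]
force: [-2.1, 6.1, 2.0]
opening: 0.249
pos [ 0.6283 -0.1458  0.0873] yaw -78.25 tooly [-0.002  0.003 -1.   ] | turn y -0.15 shift [0.002, 0.0003, 0.0] F [-2.1  6.1  2. ] op 0.249 t 21.35
```

View pics/w6.png

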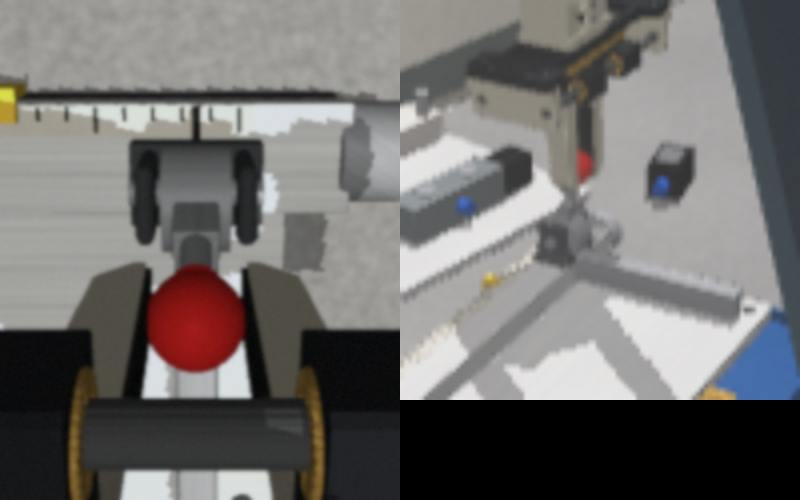

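```bash
python3 -m pendant '-0.006 0 0 0 0 0 -1;-0.009 0 0 0 0 0 -1;-0.009 0 0 0 0 0 -1;-0.009 0 0 0 0 0 -1;-0.009 0 0 0 0 0 -1;-0.009 0 0 0 0 0 -1;-0.009 0 0 0 0 0 -1;-0.006 0 0 0 0 0 -1' 40; python3 -m pendant '0 0 0 0 0 0 -1;0 0 0 0 0 0 -1'
cat > chk.py <<'E'
from h import *
import sys
s=telemetry.state();im=optics.grab_frame("wrist");c=cam("wrist",s);cv2.imwrite(f"pics/{sys.argv[1]}.png",im[:,:,::-1])
t=np.radians(11.9);X=np.array([np.cos(t),np.sin(t)]);Y=np.array([-X[1],X[0]])
BC=np.array([.515,-.044])
go((.6287,-.1478,.087),-78.1,s)
d=s["position"][:2]-BC;print("tcp jig",d@X,d@Y)
k=blobs(im,(22,110,80),(36,255,255),(150,60,480,260),15)[1][0];u=cen(k);p=onz(c,u,.042)[:2]-BC;print("mark",np.round(u,1),cv2.contourArea(k),p@X,p@Y)
# image crop around mark/pointer
u=[int(v) for v in u];y0=max(u[1]-40,0);cv2.imwrite(f"pics/{sys.argv[1]}c.png",cv2.resize(im[y0:y0+130,u[0]-80:u[0]+80,::-1],None,fx=4,fy=4,interpolation=2));print("crop origin",u[0]-80,y0)
E
python3 chk.py w7
```

```text
time: 22.25
position: [0.6156, -0.0843, 0.0874]
ee_rot: [-0.548, 0.549, -0.446, 0.447]
force: [0.1, -4.8, -1.5]
opening: 0.246
time: 22.45
position: [0.6155, -0.0837, 0.0874]
ee_rot: [-0.548, 0.549, -0.446, 0.446]
force: [0.2, -3.9, -0.8]
opening: 0.253
pos [ 0.6155 -0.0837  0.0874] yaw -78.27 tooly [-0.    -0.001 -1.   ] | turn y -0.17 shift [0.0654, 0.0004, -0.0003] F [ 0.2 -3.9 -0.8] op 0.253 t 22.45
tcp jig 0.0901552257046895 -0.05957497747751123
mark [312.5 151.7] 258.5 0.13246226466145875 -0.0573737791737523
crop origin 232 111
```

View pics/w7c.png

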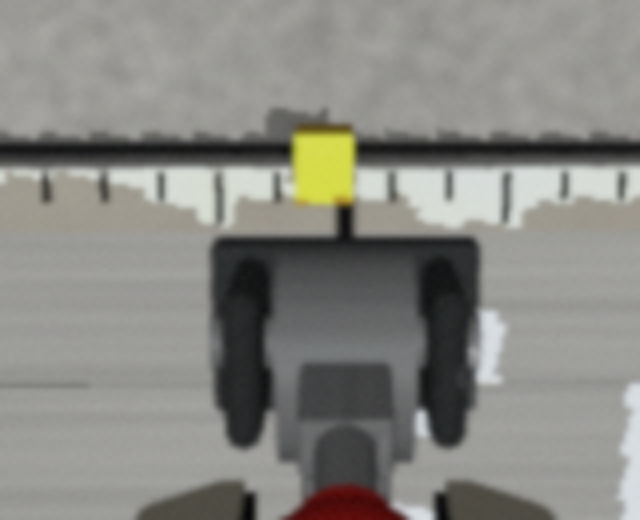

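```bash
python3 -m pendant '-0.0036 0 0 0 0 0 -1;0 0 0 0 0 0 -1;0 0.0022 -0.006 0 0 0 -1;0 0.0022 -0.006 0 0 0 -1;0 0.0033 -0.0055 0 0 0 -1;0 0.0033 -0.0054 0 0 0 -1;0 0 0 0 0 0 -1;0 0 0 0 0 0 -1' 40; python3 chk.py w8
python3 - <<'E'
from h import *
im=loadpic("pics/w8.png");c=cam("wrist")
for k in blobs(im,(0,130,50),(6,255,255),None,60)[1][:2]: print("red",cen(k),cv2.minEnclosingCircle(k))
E
```

```text
time: 23.3
position: [0.5922, -0.0852, 0.077]
ee_rot: [-0.548, 0.549, -0.446, 0.447]
force: [0.1, -5.6, 5.6]
opening: 0.246
pos [ 0.5922 -0.0852  0.077 ] yaw -78.29 tooly [ 0.    -0.001 -1.   ] | turn y -0.19 shift [0.0688, -0.01, 0.0228] F [ 0.1 -5.6  5.6] op 0.246 t 23.3
tcp jig 0.06707696536101757 -0.056207177542598345
mark [316.9 118.5] 282.0 0.13178300317436056 -0.05714687705592711
crop origin 236 78
red (318.0221891041563, 256.03022023513824) ((318.0, 254.75892639160156), 28.40006446838379)
```

View pics/w8.png

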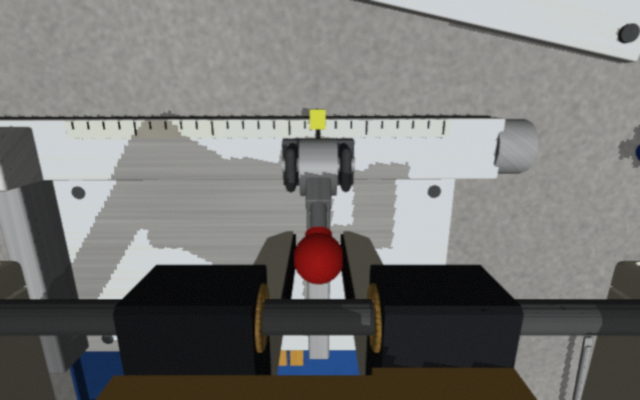

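```bash
cat > ptr.py <<'E'
from h import *
import sys
def ptr(f):
    im=loadpic(f);k=blobs(im,(22,110,80),(36,255,255),(150,40,480,260),15)[1][0]
    x,y,w,h=cv2.boundingRect(k);g=cv2.cvtColor(im,cv2.COLOR_RGB2GRAY).astype(float)
    xs=np.arange(x-12,x+w+12)
    for r in range(y+h+1,y+h+9):
        q=g[r,xs];d=np.clip(np.median(q)-30-q,0,None);print(r,"ptr col",(d@xs/d.sum()).round(2) if d.sum()>0 else None,"wid",(d>0).sum())
    print("mark box",x,w,"centre",x+(w-1)/2,"px/mm",w/10)
ptr(sys.argv[1])
E
python3 ptr.py pics/w7.png; python3 ptr.py pics/w8.png
```

```text
164 ptr col 317.84 wid 5
165 ptr col 317.84 wid 6
166 ptr col 317.84 wid 5
167 ptr col 317.85 wid 5
168 ptr col 317.85 wid 5
169 ptr col 317.84 wid 5
170 ptr col 317.75 wid 4
171 ptr col None wid 0
mark box 305 16 centre 312.5 px/mm 1.6
131 ptr col 317.57 wid 6
132 ptr col 317.61 wid 6
133 ptr col 317.62 wid 6
134 ptr col 317.52 wid 7
135 ptr col 317.49 wid 8
136 ptr col 317.72 wid 9
137 ptr col 317.67 wid 6
138 ptr col 317.67 wid 5
mark box 309 17 centre 317.0 px/mm 1.7
```

```bash
python3 -m pendant '-0.0004 0.0044 -0.0047 0 0 0 -1;0 0.0044 -0.0047 0 0 0 -1;0 0.0052 -0.0037 0 0 0 -1;0 0.0052 -0.0037 0 0 0 -1;0 0 0 0 0 0 -1;0 0 0 0 0 0 -1' 40; python3 chk.py w9;python3 ptr.py pics/w9.png
python3 - <<'E'
from h import *
im=loadpic("pics/w9.png")
for k in blobs(im,(0,130,50),(6,255,255),None,60)[1][:2]: print("red",cen(k),cv2.minEnclosingCircle(k))
E
```

```text
time: 23.95
position: [0.5755, -0.0883, 0.0576]
ee_rot: [-0.548, 0.549, -0.446, 0.446]
force: [-0.7, -6.3, 4.7]
opening: 0.245
pos [ 0.5755 -0.0883  0.0576] yaw -78.27 tooly [-0.    -0.001 -1.   ] | turn y -0.17 shift [0.0692, -0.0294, 0.0398] F [-0.7 -6.3  4.7] op 0.245 t 23.95
tcp jig 0.05008589243356378 -0.055820828314044175
mark [317.8  90.4] 345.0 0.1311297964204541 -0.057343484937248
crop origin 237 50
104 ptr col 317.64 wid 6
105 ptr col 317.65 wid 7
106 ptr col 317.65 wid 7
107 ptr col 317.59 wid 6
108 ptr col 317.48 wid 11
109 ptr col 317.48 wid 7
110 ptr col None wid 0
111 ptr col None wid 0
mark box 309 19 centre 318.0 px/mm 1.9
red (318.0610680864795, 257.32324943530165) ((318.234375, 256.078125), 28.609512329101562)
```

```bash
python3 -m pendant '0 0.0058 -0.0026 0 0 0 -1;0 0.0058 -0.0026 0 0 0 -1;0 0.0047 -0.0012 0 0 0 -1;0 0.0046 -0.0012 0 0 0 -1;0 0.0032 -0.0004 0 0 0 -1;0 0.0032 -0.0003 0 0 0 -1;0 0 0 0 0 0 -1' 40; python3 chk.py w10;python3 ptr.py pics/w10.png
python3 - <<'E'
from h import *
im=loadpic("pics/w10.png")
for k in blobs(im,(0,130,50),(6,255,255),None,60)[1][:2]: print("red",cen(k),cv2.minEnclosingCircle(k))
E
```

```text
time: 24.7
position: [0.5675, -0.09, 0.0309]
ee_rot: [-0.548, 0.549, -0.446, 0.447]
force: [-2.8, -5.6, 8.7]
opening: 0.251
pos [ 0.5675 -0.09    0.0309] yaw -78.26 tooly [-0.    -0.001 -1.   ] | turn y -0.16 shift [0.0692, -0.0561, 0.048] F [-2.8 -5.6  8.7] op 0.251 t 24.7
tcp jig 0.04186768087317443 -0.055830313897741554
mark [317.9  71.6] 461.5 0.130816192221184 -0.05737056653181597
crop origin 237 31
86 ptr col 317.41 wid 11
87 ptr col 317.68 wid 8
88 ptr col 317.67 wid 7
89 ptr col 317.65 wid 7
90 ptr col 317.59 wid 4
91 ptr col None wid 0
92 ptr col None wid 0
93 ptr col None wid 0
mark box 307 22 centre 317.5 px/mm 2.2
red (318.0223327020202, 264.209990530303) ((318.0, 261.9375), 29.48957061767578)
```

```bash
for i in 1 ; do python3 -m pendant '0 0.002 0 0 0 0 -1;0 0 0 0 0 0 -1'; python3 -m pendant '0 0.002 0 0 0 0 -1;0 0 0 0 0 0 -1'; done; python3 chk.py w11
python3 - <<'E'
from h import *
im=loadpic("pics/w11.png")
for k in blobs(im,(0,130,50),(6,255,255),None,60)[1][:2]: print("red",cen(k),cv2.minEnclosingCircle(k))
E
```

```text
time: 24.95
position: [0.5672, -0.0899, 0.029]
ee_rot: [-0.548, 0.549, -0.446, 0.446]
force: [-3.8, -6.1, 11.6]
opening: 0.249
time: 25.15
position: [0.5672, -0.09, 0.027]
ee_rot: [-0.548, 0.549, -0.446, 0.446]
force: [-4.5, -6.0, 11.5]
opening: 0.249
pos [ 0.5672 -0.09    0.027 ] yaw -78.26 tooly [-0.001 -0.001 -1.   ] | turn y -0.16 shift [0.0693, -0.06, 0.0483] F [-4.5 -6.  11.5] op 0.249 t 25.15
tcp jig 0.0416012565712219 -0.05572723610699308
mark [318.1  71.4] 454.0 0.1303858738295208 -0.05731490070740398
crop origin 238 31
red (318.0676521195057, 265.9655091506335) ((318.1311340332031, 263.6475524902344), 29.707304000854492)
```

Run:
```python
from h import *
im=loadpic("pics/w11.png");side=optics.grab_frame("side")
cv2.imwrite("pics/f12.png",np.hstack([cv2.resize(im[60:320,250:390,::-1],None,fx=2.2,fy=2.2,interpolation=2),cv2.resize(side[140:270,250:370,::-1],(480,572),interpolation=2)]))
for n in("w6","w8","w9","w10","w11"):
    im=loadpic(f"pics/{n}.png") if n!="w6" else None
    if im is None: continue
    k=blobs(im,(0,130,50),(6,255,255),None,60)[1][0][:,0]
    r=np.arange(k[:,1].min(),k[:,1].max()+1);print(n,r[0],r[-1],[int(np.ptp(k[k[:,1]==i,0]))+1 for i in r])
```

```text
w8 227 283 [13, 16, 19, 22, 23, 25, 25, 25, 25, 25, 27, 29, 31, 33, 35, 37, 39, 40, 43, 45, 45, 46, 46, 47, 47, 47, 47, 48, 48, 49, 48, 49, 49, 48, 49, 48, 49, 49, 48, 48, 47, 47, 45, 42, 41, 40, 39, 37, 35, 33, 31, 29, 26, 23, 21, 16, 6]
w9 229 284 [19, 24, 26, 27, 27, 27, 27, 27, 27, 27, 28, 30, 33, 35, 37, 38, 40, 42, 45, 44, 45, 47, 47, 48, 48, 49, 49, 49, 49, 49, 49, 48, 49, 49, 49, 49, 49, 49, 49, 47, 47, 46, 45, 42, 41, 40, 39, 37, 35, 33, 31, 29, 27, 23, 19, 13]
w10 235 291 [25, 27, 28, 27, 28, 28, 28, 29, 29, 29, 30, 34, 36, 38, 39, 41, 42, 45, 45, 47, 45, 48, 49, 49, 49, 50, 50, 49, 50, 51, 51, 51, 51, 50, 50, 51, 51, 50, 50, 49, 49, 46, 46, 44, 43, 41, 39, 39, 37, 35, 33, 31, 27, 25, 23, 19, 11]
w11 236 293 [1, 27, 28, 29, 29, 29, 29, 29, 29, 29, 31, 33, 36, 37, 39, 42, 43, 44, 44, 46, 47, 49, 49, 49, 49, 50, 50, 49, 50, 51, 51, 51, 51, 50, 51, 51, 50, 50, 51, 51, 49, 49, 47, 45, 44, 43, 41, 39, 38, 37, 35, 32, 30, 27, 25, 22, 18, 9]
```

View pics/f12.png

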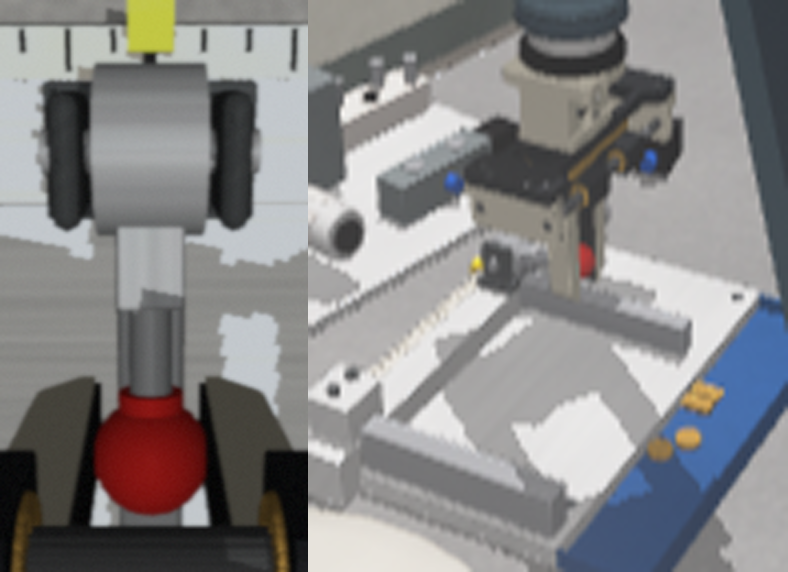

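```bash
python3 -m pendant '0 0 0 0 0 0 -1;0 0 0 0 0 0 -1;0 0.0015 0 0 0 0 -1;0 0 0 0 0 0 -1' 60;  python3 -m pendant '0 0.0015 0 0 0 0 -1;0 0 0 0 0 0 -1;0 0 0 0 0 0 -1'; python3 -m pendant '0 0.0015 0 0 0 0 -1;0 0 0 0 0 0 -1;0 0 0 0 0 0 -1'; python3 chk.py w12; python3 ptr.py pics/w12.png;python3 - <<'E'
from h import *
im=loadpic("pics/w12.png")
k=blobs(im,(0,130,50),(6,255,255),None,60)[1][0][:,0];r=np.arange(k[:,1].min(),k[:,1].max()+1);print(r[0],r[-1],max([int(np.ptp(k[k[:,1]==i,0]))+1 for i in r]),cen(k[:,None]))
E
```

```text
time: 25.65
position: [0.567, -0.09, 0.0258]
ee_rot: [-0.548, 0.549, -0.446, 0.446]
force: [-6.5, -6.6, 13.5]
opening: 0.245
time: 25.95
position: [0.5671, -0.0899, 0.0242]
ee_rot: [-0.548, 0.549, -0.446, 0.446]
force: [-5.4, -6.5, 12.5]
opening: 0.241
time: 26.25
position: [0.5671, -0.0898, 0.0226]
ee_rot: [-0.548, 0.549, -0.446, 0.446]
force: [-5.2, -7.2, 12.0]
opening: 0.244
pos [ 0.5671 -0.0898  0.0226] yaw -78.26 tooly [-0.001 -0.001 -1.   ] | turn y -0.16 shift [0.0694, -0.0644, 0.0484] F [-5.2 -7.2 12. ] op 0.244 t 26.25
tcp jig 0.04148975125503309 -0.05559172638734743
mark [318.4  70.9] 454.0 0.13012171483673876 -0.05735439621589932
crop origin 238 30
85 ptr col 317.05 wid 13
86 ptr col 317.54 wid 9
87 ptr col 317.76 wid 8
88 ptr col 317.93 wid 5
89 ptr col None wid 0
90 ptr col None wid 0
91 ptr col None wid 0
92 ptr col None wid 0
mark box 308 22 centre 318.5 px/mm 2.2
238 295 51 (318.06708497947164, 268.3574250522891)
```

```bash
cat > ball.py <<'E'
from h import *
from scipy.optimize import least_squares
q=np.array([-.548,.549,-.446,.4465]);q/=np.linalg.norm(q)
P=dict(w7=[.6155,-.0837,.0874],w8=[.5922,-.0852,.077],w9=[.5755,-.0883,.0576],w10=[.5675,-.09,.0309],w11=[.5672,-.09,.027],w12=[.5671,-.0898,.0226])
import sys
for a in sys.argv[1:]:
    n,x,y,z=a.split(",");P[n]=[float(x),float(y),float(z)]
t=np.radians(11.9);X=np.array([np.cos(t),np.sin(t)]);Y=np.array([-X[1],X[0]]);BC=np.array([.515,-.044])
for n,p in P.items():
    im=loadpic(f"pics/{n}.png");k=blobs(im,(0,130,50),(6,255,255),(250,200,390,320),60)[1][0][:,0].astype(float)
    b=k[:,1].max();w=k[(k[:,1]>b-17)]
    f=least_squares(lambda v:np.hypot(w[:,0]-v[0],w[:,1]-v[1])-v[2],[318,b-25,25],loss="soft_l1",f_scale=.5).x
    K,kk,Rw,C=c=cam("wrist",dict(position=np.array(p),ee_rot=q))
    D=K[0,0]*.0125/(f[2]+.5);_,d=ray(c,f[:2]);X3=C+d*D
    r=X3[:2]-BC;print(n,f.round(2),"ball jig x,y",(r@X).round(4),(r@Y).round(4),"z",X3[2].round(4))
    for z in(.06,.08,.1): r=onz(c,f[:2],z)[:2]-BC;print("   z",z,"x",(r@X).round(4),end="")
    print()
E
python3 ball.py
```

```text
w7 [318.08 261.13  23.53] ball jig x,y 0.0854 -0.0609 z 0.1098
   z 0.06 x 0.0603   z 0.08 x 0.0704   z 0.1 x 0.0805
w8 [318.17 258.94  23.75] ball jig x,y 0.0641 -0.0576 z 0.1006
   z 0.06 x 0.044   z 0.08 x 0.0539   z 0.1 x 0.0638
w9 [318.17 259.99  24.28] ball jig x,y 0.0483 -0.0572 z 0.0848
   z 0.06 x 0.036   z 0.08 x 0.0459   z 0.1 x 0.0559
w10 [318.13 266.74  24.38] ball jig x,y 0.0372 -0.0572 z 0.0596
   z 0.06 x 0.0374   z 0.08 x 0.0478   z 0.1 x 0.0583
w11 [318.21 268.56  24.4 ] ball jig x,y 0.0361 -0.0572 z 0.0561
   z 0.06 x 0.0382   z 0.08 x 0.0487   z 0.1 x 0.0593
w12 [318.23 269.69  25.57] ball jig x,y 0.0392 -0.0569 z 0.0588
   z 0.06 x 0.0398   z 0.08 x 0.0505   z 0.1 x 0.0612
```

```bash
python3 -m pendant '0 0 -0.003 0 0 0 -1;0 0.002 0 0 0 0 -1;0 0 0 0 0 0 -1;0 0 0 0 0 0 -1' 60;  python3 chk.py w13; python3 -m pendant '0 0.002 0 0 0 0 -1;0 0.002 0 0 0 0 -1;0 0 0 0 0 0 -1;0 0 0 0 0 0 -1'; python3 chk.py w14; python3 ptr.py pics/w14.png
```

```text
time: 26.7
position: [0.5672, -0.0902, 0.0213]
ee_rot: [0.549, -0.548, 0.445, -0.448]
force: [2.0, -3.3, 10.2]
opening: 0.246
pos [ 0.5672 -0.0902  0.0213] yaw -78.26 tooly [ 0.005 -0.001 -1.   ] | turn y -0.16 shift [0.0691, -0.0657, 0.0483] F [ 2.  -3.3 10.2] op 0.246 t 26.7
tcp jig 0.04151263663204048 -0.05592232468434953
mark [317.6  70.8] 450.5 0.13003287818518822 -0.057295530122857256
crop origin 237 30
time: 27.15
position: [0.5668, -0.0904, 0.0182]
ee_rot: [0.549, -0.548, 0.445, -0.448]
force: [-3.1, -2.4, 17.7]
opening: 0.246
pos [ 0.5668 -0.0904  0.0182] yaw -78.25 tooly [ 0.004 -0.002 -1.   ] | turn y -0.15 shift [0.069, -0.0688, 0.0488] F [-3.1 -2.4 17.7] op 0.246 t 27.15
tcp jig 0.0410839678335344 -0.05602651168450012
mark [317.4  70.1] 429.0 0.12965862185989466 -0.057276489247453044
crop origin 237 30
83 ptr col 317.08 wid 12
84 ptr col 317.3 wid 8
85 ptr col 317.33 wid 7
86 ptr col None wid 0
87 ptr col None wid 0
88 ptr col None wid 0
89 ptr col None wid 0
90 ptr col None wid 0
mark box 306 23 centre 317.0 px/mm 2.3
```

```bash
sed -i 's/^q=np.*$/q=np.array([-.548,.549,-.446,.4465]);q\/=np.linalg.norm(q)\nq2=np.array([.549,-.548,.445,-.448]);q2\/=np.linalg.norm(q2)/; s/ee_rot=q)/ee_rot=(q2 if n in("w13","w14","w15") else q))/' ball.py; python3 -m pendant '0 0.0015 0 0 0 0 -1;0 0 0 0 0 0 -1;0 0 0 0 0 0 -1'; python3 chk.py w15; python3 -c "
from h import *
s=telemetry.state();print(s['position'].round(5),s['ee_rot'].round(5),s['force'].round(1))"; python3 ball.py w13,.5672,-.0902,.0213 w14,.5668,-.0904,.0182 w15,.5668,-.0904,.0170|tail -6
```

```text
time: 27.5
position: [0.5666, -0.0905, 0.0169]
ee_rot: [0.549, -0.548, 0.445, -0.448]
force: [-3.8, -2.7, 19.0]
opening: 0.248
pos [ 0.5666 -0.0905  0.0169] yaw -78.24 tooly [ 0.004 -0.002 -1.   ] | turn y -0.14 shift [0.0689, -0.0701, 0.0489] F [-3.8 -2.7 19. ] op 0.248 t 27.5
tcp jig 0.04094277533778516 -0.05611539617924016
mark [317.3  70. ] 429.5 0.12942925129283955 -0.057291020271056356
crop origin 237 30
[ 0.56665 -0.09049  0.01689] [ 0.54904 -0.54818  0.44449 -0.44776] [-2.2 -3.5 19.1]
w13 [317.88 270.33  25.33] ball jig x,y 0.038 -0.0571 z 0.0561
   z 0.06 x 0.04   z 0.08 x 0.0506   z 0.1 x 0.0612
w14 [317.87 272.33  24.84] ball jig x,y 0.0351 -0.0573 z 0.0504
   z 0.06 x 0.0402   z 0.08 x 0.051   z 0.1 x 0.0617
w15 [317.8  272.43  25.81] ball jig x,y 0.038 -0.0572 z 0.0548
   z 0.06 x 0.0408   z 0.08 x 0.0516   z 0.1 x 0.0623
```

```bash
python3 - <<'E'
from h import *
c=cam("side");im=optics.grab_frame("side");cv2.imwrite("pics/s16.png",im[:,:,::-1])
ks=blobs(im,(0,130,50),(6,255,255),(290,170,350,230),4)[1]
for k in ks: print(cv2.boundingRect(k),cen(k))
t=np.radians(11.9);X=np.array([np.cos(t),np.sin(t)]);Y=np.array([-X[1],X[0]]);BC=np.array([.515,-.044])
for th in(1.2,1.3,1.4,1.5):
    x=.1035-.064*np.sin(th);z=.056+.064*np.cos(th);p=np.r_[BC+x*X-.0572*Y,z];print(th,proj(c,p),"top row",proj(c,p+[0,0,.0]) [1]-395*.0125/np.linalg.norm(p-c[3]))
k=ks[0][:,0];print(k.tolist())
E
python3 ptr.py pics/w15.png
```

```text
(318, 197, 4, 7) (319.2361111111111, 200.08333333333334)
1.2 [315.97399982 194.17986585] top row 190.01030179360586
1.3 [316.6051688  196.09019661] top row 191.92818468096453
1.4 [317.05660323 197.99478315] top row 193.84163832237343
1.5 [317.32458645 199.87304486] top row 195.72996897684706
[[319, 197], [318, 198], [318, 199], [318, 200], [318, 201], [318, 202], [319, 203], [320, 202], [321, 201], [321, 200], [320, 199], [320, 198]]
83 ptr col 317.32 wid 10
84 ptr col 317.37 wid 8
85 ptr col 317.45 wid 6
86 ptr col None wid 0
87 ptr col None wid 0
88 ptr col None wid 0
89 ptr col None wid 0
90 ptr col None wid 0
mark box 306 23 centre 317.0 px/mm 2.3
```

Run:
```python
from h import *
c=cam("top");im=optics.grab_frame("top")
for k in blobs(im,(5,120,60),(22,255,255),(150,180,240,260),20)[1]: print("scraper",cen(k),cv2.contourArea(k),cv2.minAreaRect(k))
for k in blobs(im,(8,110,60),(22,255,255),(260,140,410,270),4)[1]: print("chip",np.round(cen(k),1),cv2.contourArea(k))
from plant import order
print(telemetry.state()["force"]);print(order.sign_off())
```

```text
scraper (191.64836003051104, 220.61937452326467) 437.0 ((192.18621826171875, 219.8831024169922), (11.756095886230469, 47.29268264770508), 77.31961059570312)
[-1.92366872 -2.24830084 19.24889493]
the job is handed in; nothing more can be done
None
```

I swept the four chips into the tray with the scraper and stood the scraper back on the open bench. I then drew the leg to the yellow mark, folded the lever closed and handed the job in with the knob still gripped, at about 28 s.

**Checks that passed**
- **Chips:** the top and wrist views after the sweep showed all four in the tray, and so did the side view late in the fold.
- **Scraper:** in the last top view it has the same outline as before I picked it up, so it is standing upright and released.
- **Leg:** in the last wrist picture the pointer and the mark centre are about 0.2 mm apart.
- **Lever:** the knob's height in the side view fits an angle of about 1.5 rad. It takes about 19 N of downward push without giving way, and much of the spring's sideways pull on the tool has gone, so the cam seems to be gripping the beam.

**What went wrong or disagreed**
- **First grasp:** my first try at the knob closed above the ball. The fingertips appeared to stand about 25 mm further back than stated, so I went lower. It took about 10 N of upward force, and the lever did not visibly move.
- **Slip:** the ball slid several millimetres between the fingers while I pressed the lever home.
- **Knob height:** the wrist camera's estimates scattered by several millimetres (50 to 60 mm), so on their own they do not settle the final angle.
- **Chips at the end:** the last top view found no chips, presumably because the arm was in the way, so the last sight of them is the late-fold side view.

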